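Pack the tasting cup mouth-down

ROBOT

A 6-joint arm with a two-finger parallel gripper is mounted at the origin on the work surface. World frame = base frame: x ahead of the robot, y to its left, z up, the work surface at z = 0. Lengths are in m, angles in rad, forces in N, time in s.
With the tool pointing down it reaches from about 0.25 to 0.725 m from the base axis. Payload 4 kg.
Tool frame: the origin (TCP) lies at the very end of the fingers, on their centre line; the grasp point (between the pads) lies 19 mm behind it; z points along the fingers, y is the line along which they close (so a half turn about z gives the same grasp; the last joint's range is limited). The gripper opens to 85 mm and grips with 20 to 120 N. Pads are 22 mm wide; open, the fingers measure 114 mm over their backs; the gripper's body (76 mm by 85 mm) begins 54 mm behind the grasp point. The pads swing forward as they close: fully open they stand 13 mm farther back than shut.
Start: joints at [1.188, 0.241, 0.005, 1.335, 0, 1.571], TCP at [0.187, 0.464, 0.231] pointing down, gripper open.
Joint ranges: [-2.72, 2.72], [-1.05, 1.87], [-1.09, 1.28], [-1.99, 2.15], [-1.42, 1.44], [-3.14, 3.14]. Speed limits (rad/s): [2.79, 2.79, 3.14, 3.14, 3.14, 3.14].

INTERFACE

Orientations are given as a unit quaternion [x, y, z, w].
In Python, from workcell import monitor, viewer, job gives the robot as it stands.
- The arm moves only by the tool arm_command, never from a script. Its argument "increments" is a list of rows, each an object of numbers: "dx", "dy", "dz": the shift along the tool's x, y, z in cm; "wx", "wy", "wz": the turn, a rotation vector about the tool's x, y, z in rad; "grip": the finger opening in cm, from 0 to 8.54. In form: [{"dx": .., "dy": .., "dz": .., "wx": .., "wy": .., "wz": .., "grip": ..}, ...]. A call has 1 to 10 rows; each row is the pose to reach, as a shift and turn from the pose commanded when the call began, along the tool's axes at that moment; what a row does not reach only later rows make up. A row lasts 1/10 s, in which the tool goes at most 50 mm and 8.59 degrees, less where a joint would pass 70% of its speed; a pose out of reach is approached as far as the arm can. A call with a gripper value outside its range is refused whole. The fingers move at their own pace and stop on an object; the grip force is fixed at half the most. Time passes only in rows, so rows that repeat a pose let the fingers close. It gives the time, the measured TCP pose, the force, the opening and the grip force at its end, in the units of the state.
- monitor.get_obs(): the state, without advancing time (a new reading comes with each control period).
- viewer.camera(name): name is "side" or "top"; returns (picture, depth): 384x512x3 uint8, red, green, blue; 384x512 float32, m along the optical axis (not along the pixel's ray), 0 where there is no reading.
- viewer.get_calibration(name): a dict with "fovy" (degrees; the focal length in pixels is half the picture's height over the tangent of half this angle, whatever the lens; pixels are square), "cx", "cy" (the principal point, pixels), "view" (4x4, takes a point from world to camera coordinates). Camera axes: x right, y up, looking along -z (the intrinsics and any distortion apply to the point x, -y, -z); pixel columns grow to the right and rows downward; lengths in m; the calibration is good to about 2 mm. A picture is of the moment at which its call begins. get_calibration takes no time and is no camera call.
- job.job_done(): hands the job in; it is judged then, once.
The state is a dict: "clock": time; "joint_pos": joint angles; "joint_vel": joint speeds; "tau": joint torques, N m; "eef_pos": TCP position; "tool_rot": TCP orientation; "ft_force": force on the tool from outside, world axes, zero at the start; "ft_torque": the same for the moment, N m; "grip_width": finger opening in m; "grasp_force": force on a finger pad.
Only numpy, scipy, OpenCV 4.12 (cv2) and the standard library are available. Lean on these libraries where they do the work, as an engineer would, in place of code of your own. Each camera call takes 0.05 s, during which the arm holds its last target. There are 200 camera calls.

TASK

One square porcelain cup stands mouth-up on the desk. Turn it over and set it gently, mouth down, fully home in the pocket of the empty wooden cradle, just like the cup already packed in the other cradle. Do not drop it, and leave the packed cup and the other things on the desk where they are.

Things in the scene. Friction and masses are not known exactly. Their poses are not given: they have to be found in the camera images.
- cup: The loose cup: white porcelain, square outside, 50 x 50 mm and 60 mm tall, walls and floor 5 mm thick, open at the top, 0.15 kg nominal. It starts standing on its closed base, mouth up. Origin at the centre of the underside of its base; z runs from the base to the open mouth; x and y are square to its four flat sides. It can be gripped on two facing sides (50 mm) and lies stably on any side.
- cup_mouth (a point): Centre of the open mouth of the loose cup, in the plane of its rim, 60 mm along the cup's z from the origin.
- cradle: The empty cradle: fixed wooden block 100 x 100 mm, 22 mm tall, with one square pocket in the middle of its top, 56 x 56 mm, 10 mm deep, sides parallel to the block's. Origin at the centre of its underside on the desk, z up. It may stand on either side of, and is the same shape as, the full cradle.
- pocket (a point): Centre of the floor of the empty cradle's pocket, 12 mm above the desk; axes as the cradle's.
- cradle_full: The other cradle, the same fixed block, whose pocket already holds the packed cup.
- packed_cup: A cup like the loose one, already standing mouth-down in the full cradle, its top 72 mm above the desk. Origin at the centre of its rim (its lowest face), z up. Leave alone.
- teacup: Round white teacup, 72 mm across the rim, 45 mm tall, origin at its underside. Leave alone.
- carton: Small yellow carton 50 x 36 x 30 mm tall, origin at its underside. Leave alone.
- jar: Blue ceramic jar with wooden lid, 60 mm across, 70 mm tall, origin at its underside. Leave alone.
- torch: Small yellow pen torch lying on the desk, about 100 mm long, 18 mm thick, origin at its underside. Leave alone.
Not all that is in view belongs to the job. Leave any black look-alike of the cup alone. What is shaped like the cradle but red is not meant.

How it is judged:
At the end, for the whole second after the job is handed in: The loose cup stands mouth-down, within 0.08 rad of exactly upside down, its rim on the floor of the empty cradle's pocket (within 3 mm in height, 6 mm sideways), let go and at rest (angle between cup's own z axis and vertical above 3.06 rad and z of cup_mouth in the frame of pocket between -0.003 and 0.003 m and horizontal distance between cup_mouth and pocket below 0.006 m and linear speed of cup below 0.02 m/s and angular speed of cup below 0.1 rad/s); the robot touches nothing.
It fails at once if the loose cup is dropped (it moves faster than 0.6 m/s while the fingers do not touch it, a free fall of about 2 cm) (contact force between the fingers and cup below 0.05 N and linear speed of cup above 0.6 m/s).
It fails at once if the loose cup is banged on a cradle or on the desk (contact over 60 N) (contact force between cup and cradle above 60 N or contact force between cup and cradle_full above 60 N or contact force between cup and table above 60 N).
It fails at once if the packed cup is moved by more than 10 mm (distance of packed_cup from where it was at the start of the episode above 0.01 m).
It fails at once if the teacup, carton, jar or torch is moved by more than 30 mm (distance of any of teacup, carton, jar, torch from where it was at the start of the episode above 0.03 m).
It also fails if it takes over 72 s, if anything falls off the work surface, if the arm or the gripper's body presses on something with over 40 N, if the wrist force passes 120 N, or if a joint passes its speed limit or range.

## Working session

There is one attempt and no reset: what is moved stays moved. The work goes in short steps, Python scripts to look and compute and a tool call to move; the robot and the scene stay as the last step left them, time stands still between calls to the robot, and variables do not carry over. Pictures are saved under pics/ and viewed, at most 10 in all, crops included, and the job is handed in when it is done.

Besides the shell and the picture viewer there is one more tool, called in YAML: its name, and indented under it one key for each argument. arm_command: Moves the arm, as the interface text tells. Its arguments: {"type":"object","properties":{"increments":{"type":"array","items":{"type":"object","properties":{"dx":{"type":"number"},"dy":{"type":"number"},"dz":{"type":"number"},"wx":{"type":"number"},"wy":{"type":"number"},"wz":{"type":"number"},"grip":{"type":"number"}}}}},"required":["increments"]}

```bash
mkdir -p pics; ls
cat > h.py <<'E'
import numpy as np,cv2
from workcell import monitor,viewer,job
def grab(n):
    im,d=viewer.camera(n);c=viewer.get_calibration(n);return im,d,c
def pts(d,c):
    h,w=d.shape;f=h/2/np.tan(np.radians(c['fovy'])/2)
    v,u=np.mgrid[:h,:w]
    P=np.stack([(u-c['cx'])/f*d,-(v-c['cy'])/f*d,-d,np.ones_like(d)],-1)
    return (P@np.linalg.inv(np.array(c['view'])).T)[...,:3]
E
python3 - <<'E'
from h import *
for n in('top','side'):
    im,d,c=grab(n);print({k:(np.round(v,3).tolist()) if k=='view' else v for k,v in c.items()})
    np.savez(f'{n}0.npz',im=im,P=pts(d,c),d=d)
    cv2.imwrite(f'pics/{n}0.png',im[...,::-1])
o=monitor.get_obs();print(o)
E
```

```text
pics
{'fovy': 53.53265582785992, 'cx': 254.1791058226706, 'cy': 192.8228512882398, 'view': [[0.002, -1.0, -0.002, 0.01], [0.996, 0.002, 0.092, -0.595], [-0.092, -0.002, 0.996, -1.202], [0.0, 0.0, 0.0, 1.0]]}
{'fovy': 48.88236573234887, 'cx': 261.9876398141745, 'cy': 197.16229763261904, 'view': [[-0.983, -0.184, -0.022, 0.608], [0.084, -0.549, 0.832, -0.111], [-0.165, 0.816, 0.555, -1.061], [0.0, 0.0, 0.0, 1.0]]}
{'clock': 0.1, 'joint_pos': array([ 1.18801013e+00,  2.41363145e-01,  3.86157466e-03,  1.33517328e+00,
       -1.93038640e-05,  1.57078824e+00]), 'joint_vel': array([-0.00047   , -0.00262766,  0.0027766 ,  0.00019884,  0.00122714,
       -0.00018041]), 'tau': array([ 2.03371301e-04, -3.73138440e+01,  2.53010041e+01,  1.08231290e-02,
        1.91621422e-05,  1.14343922e-05]), 'eef_pos': array([0.18655179, 0.46329779, 0.23049022]), 'tool_rot': array([ 1.90222677e-01,  9.81740521e-01, -9.23944334e-04, -1.69200354e-04]), 'ft_force': array([-0.51743764, -0.12803289, -0.95444645]), 'ft_torque': array([0.00055895, 0.02547853, 0.01685248]), 'grasp_force': 0.0, 'grip_width': 0.0853660282632607}
```

View pics/top0.png

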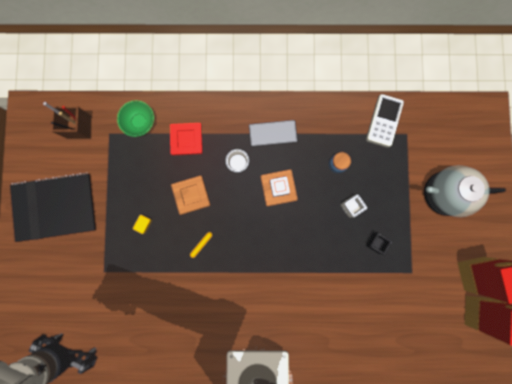

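View pics/side0.png

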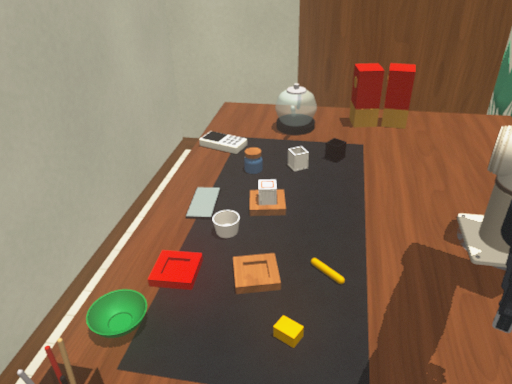

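Top view: the loose white cup is at px (354,206), the empty cradle at (190,195) and the packed cradle at (280,187). The jar is at (342,161), the torch at (201,245), the teacup at (237,160) and the carton at (142,224). The decoys are the black cup at (378,242) and the red cradle at (186,138).

Run:
```python
from h import *
def rect(q,n):
    r=cv2.minAreaRect(q[:,:2].astype(np.float32)*1000);b=cv2.boxPoints(r)
    e=b[1]-b[0];print('   ',n,'c',np.round(r[0],1),'size',np.round(r[1],1),'ang',round(np.degrees(np.arctan2(e[1],e[0]))%90,1),'n',len(q))
cent={}
for n in('top','side'):
    z=np.load(f'{n}0.npz');im,P=z['im'],z['P'];hsv=cv2.cvtColor(im,cv2.COLOR_RGB2HSV).astype(int)
    H,S,V=hsv[...,0],hsv[...,1],hsv[...,2]
    seeds={'top':dict(cup=(354,206),cradle=(190,195),packed=(280,187),full=(280,187),jar=(342,161),black=(378,242),torch=(201,245),teacup=(237,160),carton=(142,224)),
    'side':dict(cup=(298,158),cradle=(257,272),packed=(267,192),full=(267,200),jar=(253,160),black=(336,150),torch=(327,270),teacup=(226,224),carton=(288,330))}[n]
    print(n,'table z',np.median(P[...,2][(P[...,0]>.3)&(P[...,0]<.5)&(abs(P[...,1])<.3)]))
    for k,(u,v) in seeds.items():
        w=45;m=np.zeros(H.shape,bool);m[max(v-w,0):v+w,u-w:u+w]=1
        if k in('cup','packed'): m&=(S<60)&(V>110)&(P[...,2]>.05)
        elif k in('cradle','full'): m&=(H<20)&(S>90)&(P[...,2]>.018)&(P[...,2]<.027)
        elif k in('torch','carton'): m&=(H>20)&(H<35)&(S>150)
        elif k=='jar': m&=(P[...,2]>.05)
        elif k=='black': m&=(P[...,2]>.03)&(V<60)
        else: m&=(S<60)&(V>110)&(P[...,2]>.035)
        _,L,st,_=cv2.connectedComponentsWithStats(m.astype(np.uint8))
        if len(st)<2: print(k,'none');continue
        i=1+np.argmax(st[1:,4]);q=P[L==i];rect(q,k+' z%.3f..%.3f'%(q[:,2].min(),q[:,2].max()))
```

```text
top table z 0.0009875904925342738
    cup z0.050..1.251 c [ 508.3 -166.9] size [ 59.7 351. ] ang 18.2 n 120
    cradle z0.018..0.027 c [591.4 218.4] size [101.3 100.1] ang 16.8 n 603
    packed z0.053..1.251 c [558.  -50.9] size [ 65.4 182.5] ang 71.4 n 271
    full z0.018..0.027 c [615.4 -68.9] size [100.4 100.3] ang 11.4 n 569
    jar z0.050..1.251 c [ 588.4 -145.5] size [ 49.3 372.2] ang 42.1 n 238
    black z0.030..1.251 c [ 470.5 -204.9] size [424.6  60.3] ang 78.8 n 181
    torch z-0.001..1.251 c [456.9 122.9] size [ 51.  227.3] ang 25.1 n 167
    teacup z0.035..1.251 c [557.  -39.4] size [ 44.3 173.1] ang 71.4 n 172
    carton z-0.002..0.038 c [494.9 379.3] size [49.9 58.3] ang 63.3 n 235
side table z -0.0007049400093541713
    cup z0.050..0.076 c [616.4 -64.6] size [48.1 54.6] ang 11.1 n 266
    cradle z0.018..0.025 c [593.5 221.1] size [100.2 106.2] ang 17.1 n 964
    packed z0.050..0.076 c [616.4 -64.6] size [48.1 54.6] ang 11.1 n 266
    full z0.018..0.025 c [618.  -64.7] size [100.  105.1] ang 11.4 n 419
    jar z0.050..0.076 c [616.7 -64.3] size [48.1 54.7] ang 10.3 n 285
    black z0.030..0.694 c [452.2 252.5] size [1327.1   66.3] ang 88.8 n 239
    torch z-0.004..0.694 c [413.6 525.5] size [ 77.1 779.2] ang 2.9 n 297
    teacup z0.035..0.074 c [623.3 -63.2] size [34.1 54.6] ang 11.1 n 245
    carton z-0.003..0.694 c [473.9 620.2] size [ 59.  597.8] ang 5.3 n 646
```

```bash
python3 - <<'E'
from h import *
for n,S in {'top':dict(cup=(354,206,18,.052),packed=(280,187,20,.06),jar=(342,161,18,.05),black=(378,242,20,.04),torch=(201,245,22,.006),teacup=(237,160,18,.035),carton=(142,224,16,.02)),
 'side':dict(cup=(298,158,16,.054),packed=(267,190,18,.06),jar=(253,160,14,.05),teacup=(226,224,18,.035),torch=(327,270,25,.006))}.items():
    z=np.load(f'{n}0.npz');im,P,d=z['im'],z['P'],z['d']
    for k,(u,v,w,z0) in S.items():
        m=np.zeros(d.shape,bool);m[v-w:v+w,u-w:u+w]=1;m&=(d>.3)&(P[...,2]>z0)&(P[...,2]<z0+.04)
        q=P[m]; 
        if len(q)<8: print(n,k,'few');continue
        med=np.median(q,0);q=q[np.hypot(*(q-med)[:,:2].T)<.065]
        r=cv2.minAreaRect(q[:,:2].astype(np.float32)*1000);b=cv2.boxPoints(r);e=b[1]-b[0]
        print(n,k,np.round(r[0],1),np.round(r[1],1),'ang',round(np.degrees(np.arctan2(e[1],e[0]))%90,1),'z',np.round(np.percentile(q[:,2],[5,50,95]),3),len(q))
E
cat > z.py <<'E'
from h import *
a=cv2.imread('pics/top0.png')[176:236,320:400];b=cv2.imread('pics/side0.png')[130:190,260:340]
cv2.imwrite('pics/zoom1.png',np.vstack([cv2.resize(x,(400*1,300),interpolation=cv2.INTER_CUBIC) for x in(a,b)]))
E
python3 z.py
```

```text
top cup [ 554.7 -306.6] [49.9 49.4] ang 34.0 z [0.054 0.06  0.064] 111
top packed [614.5 -69.2] [50.2 50.2] ang 10.8 z [0.068 0.072 0.076] 263
top jar [ 695.  -263.8] [48.8 54. ] ang 44.7 z [0.061 0.07  0.074] 237
top black [ 436.6 -383.2] [51.1 50.3] ang 59.6 z [0.042 0.058 0.063] 164
top torch [440.7 194.4] [ 91.7 110.9] ang 29.5 z [0.007 0.017 0.021] 184
top teacup [699.6  66.7] [68.7 68.2] ang 47.0 z [0.036 0.044 0.048] 107
top carton [495.8 372.1] [37.6 50. ] ang 64.1 z [0.024 0.03  0.034] 189
side cup [ 558.1 -302. ] [51.5 54.2] ang 35.5 z [0.054 0.058 0.06 ] 82
side packed [616.6 -64.5] [48.1 54.6] ang 10.7 z [0.062 0.071 0.073] 232
side jar [ 698.6 -257.3] [50.4 53.6] ang 26.0 z [0.052 0.067 0.071] 174
side teacup [702.1  69.9] [69.9 71.8] ang 42.1 z [0.036 0.042 0.045] 206
side torch [433.9 187.2] [ 17.1 100.5] ang 51.4 z [0.008 0.015 0.018] 280
```

View pics/zoom1.png

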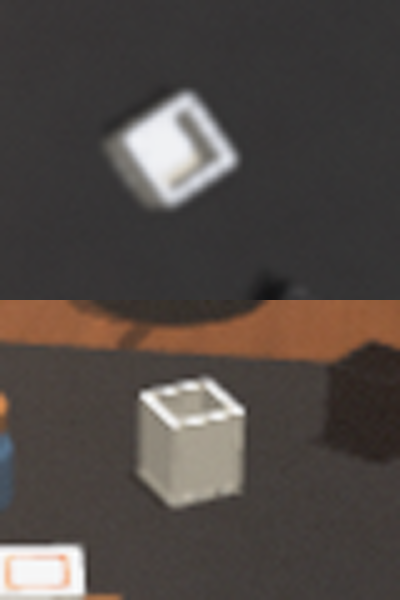

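The zoom confirms the cup is mouth-up, with its rim square centred at about (354,205). The cup cannot be flipped in a single grip because the gripper body would hit the desk. So I'll pick it at 20° below horizontal near the mouth, roll it 180° and lay it on its side. Then I'll regrip near the base and tilt it up to place it.

```bash
cat >> h.py <<'E'
from scipy.spatial.transform import Rotation as Ro
D=np.radians
def pose(psi,p,s,g):
    """heading, down tilt (deg), y sign, grasp point (m) -> R,TCP"""
    psi,p=D(psi),D(p);z=np.array([np.cos(p)*np.cos(psi),np.cos(p)*np.sin(psi),-np.sin(p)])
    y=s*np.array([-np.sin(psi),np.cos(psi),0]);R=np.c_[np.cross(y,z),y,z]
    return R,np.array(g)+.019*z
def inc(R,t,o=None):
    o=o or monitor.get_obs();R0=Ro.from_quat(o['tool_rot'])
    rv=(R0.inv()*Ro.from_matrix(R)).as_rotvec();d=R0.inv().apply(t-o['eef_pos'])*100
    print('d',np.round(d,2),'w',np.round(rv,3),'rows>=',int(np.ceil(max(np.linalg.norm(rv)/.15,np.linalg.norm(d)/5))))
def st():
    o=monitor.get_obs();print('t',round(o['clock'],2),'q',np.round(o['joint_pos'],3),'p',np.round(o['eef_pos'],4),'F',np.round(o['ft_force'],1),'w',round(o['grip_width'],4),round(o['grasp_force'],1))
    return o
E
python3 - <<'E'
from h import *
st()
for s in(1,-1): inc(*pose(-20,60,s,[.42,-.10,.25]))
E
```

```text
t 0.1 q [ 1.188  0.241  0.004  1.335 -0.     1.571] p [0.1866 0.4633 0.2305] F [-0.5 -0.1 -1. ] w 0.0854 0.0
d [-43.64 -43.5   -0.22] w [-0.011 -0.524 -0.032] rows>= 13
d [-43.64 -43.5   -0.22] w [-0.805  0.016  3.004] rows>= 21
```

arm_command:
  increments:
    - {"dx":-4,"dy":-4,"dz":-0.2,"wy":-0.05,"grip":8.5}
    - {"dx":-8,"dy":-8,"dz":-0.2,"wy":-0.1,"grip":8.5}
    - {"dx":-12,"dy":-12,"dz":-0.2,"wy":-0.15,"grip":8.5}
    - {"dx":-16,"dy":-16,"dz":-0.2,"wy":-0.2,"grip":8.5}
    - {"dx":-20,"dy":-20,"dz":-0.2,"wy":-0.25,"grip":8.5}
    - {"dx":-24,"dy":-24,"dz":-0.2,"wy":-0.3,"grip":8.5}
    - {"dx":-28,"dy":-28,"dz":-0.2,"wy":-0.35,"grip":8.5}
    - {"dx":-32,"dy":-32,"dz":-0.2,"wy":-0.4,"grip":8.5}
    - {"dx":-36,"dy":-36,"dz":-0.2,"wy":-0.45,"grip":8.5}
    - {"dx":-40,"dy":-40,"dz":-0.2,"wy":-0.52,"grip":8.5}

```text
validation failed for argument at $.in...
```

Run:
```python
from h import *
st()
inc(*pose(-55.5,20,1,[.47,-.18,.15]))
```

```text
t 0.1 q [ 1.188  0.241  0.004  1.335 -0.     1.571] p [0.1866 0.4633 0.2305] F [-0.5 -0.1 -1. ] w 0.0854 0.0
d [-51.81 -50.06   8.79] w [ 0.356 -1.184  0.511] rows>= 15
```

arm_command:
  increments:
    - {"dx":-4,"dy":-4,"dz":-0.2,"wx":0,"wy":-0.05,"wz":0,"grip":8.5}
    - {"dx":-8,"dy":-8,"dz":-0.2,"wx":0,"wy":-0.1,"wz":0,"grip":8.5}
    - {"dx":-12,"dy":-12,"dz":-0.2,"wx":0,"wy":-0.15,"wz":0,"grip":8.5}
    - {"dx":-16,"dy":-16,"dz":-0.2,"wx":0,"wy":-0.2,"wz":0,"grip":8.5}
    - {"dx":-20,"dy":-20,"dz":-0.2,"wx":0,"wy":-0.25,"wz":0,"grip":8.5}
    - {"dx":-24,"dy":-24,"dz":-0.2,"wx":0,"wy":-0.3,"wz":0,"grip":8.5}
    - {"dx":-28,"dy":-28,"dz":-0.2,"wx":0,"wy":-0.35,"wz":0,"grip":8.5}
    - {"dx":-32,"dy":-32,"dz":-0.2,"wx":0,"wy":-0.4,"wz":0,"grip":8.5}
    - {"dx":-36,"dy":-36,"dz":-0.2,"wx":0,"wy":-0.45,"wz":0,"grip":8.5}
    - {"dx":-40,"dy":-40,"dz":-0.2,"wx":0,"wy":-0.52,"wz":0,"grip":8.5}

```text
clock: 1.1
eef_pos: [0.3832, 0.002, 0.2338]
tool_rot: [0.183, 0.948, -0.049, 0.254]
ft_force: [1.2, 0.4, -0.0]
grip_width: 0.0849
grasp_force: 0.0
```

Run:
```python
from h import *
st()
inc(*pose(-55.5,20,1,[.47,-.18,.15]))
```

```text
t 1.1 q [ 0.237 -0.347 -0.669  0.81  -0.295  0.553] p [0.3832 0.002  0.2338] F [ 1.2  0.4 -0. ] w 0.0849 0.0
d [ -9.63 -14.64  15.99] w [ 0.458 -0.678  0.385] rows>= 7
```

arm_command:
  increments:
    - {"dx":-1.5,"dy":-2,"dz":2,"wx":0.06,"wy":-0.08,"wz":0.05,"grip":8.5}
    - {"dx":-3,"dy":-4,"dz":4.5,"wx":0.12,"wy":-0.16,"wz":0.1,"grip":8.5}
    - {"dx":-4.5,"dy":-6.5,"dz":7,"wx":0.18,"wy":-0.25,"wz":0.15,"grip":8.5}
    - {"dx":-6,"dy":-9,"dz":9.5,"wx":0.26,"wy":-0.38,"wz":0.22,"grip":8.5}
    - {"dx":-7.5,"dy":-11.5,"dz":12,"wx":0.34,"wy":-0.5,"wz":0.3,"grip":8.5}
    - {"dx":-8.5,"dy":-13,"dz":14,"wx":0.4,"wy":-0.6,"wz":0.35,"grip":8.5}
    - {"dx":-8.5,"dy":-13,"dz":14,"wx":0.46,"wy":-0.68,"wz":0.385,"grip":8.5}
    - {"dx":-8.5,"dy":-13,"dz":14,"wx":0.46,"wy":-0.68,"wz":0.385,"grip":8.5}
    - {"dx":-8.5,"dy":-13,"dz":14,"wx":0.46,"wy":-0.68,"wz":0.385,"grip":8.5}

```text
clock: 2.0
eef_pos: [0.4668, -0.1696, 0.1507]
tool_rot: [0.38, 0.727, -0.27, 0.505]
ft_force: [-0.2, -0.0, -0.3]
grip_width: 0.0848
grasp_force: 0.0
```

Run:
```python
from h import *
o=st();R=Ro.from_quat(o['tool_rot']).as_matrix();print(R.round(3))
inc(*pose(-55.5,20,1,[.47,-.18,.15]))
H=np.array([np.cos(D(-55.5)),np.sin(D(-55.5)),0])
g=np.array([.556,-.3055,.042])-.005*H;print(g)
inc(*pose(-55.5,20,1,g-.09*H+[0,0,.03]))
```

```text
t 2.0 q [ 0.211  0.323 -1.052 -0.603 -1.053  0.693] p [ 0.4668 -0.1696  0.1507] F [-0.2 -0.  -0.3] w 0.0848 0.0
[[-0.202  0.824  0.529]
 [ 0.28   0.566 -0.775]
 [-0.938 -0.009 -0.345]]
d [-0.3  -0.31  2.9 ] w [-0.003 -0.004  0.008] rows>= 1
[ 0.55316797 -0.30137937  0.042     ]
d [ 5.05 -0.26 10.95] w [-0.003 -0.004  0.008] rows>= 3
```

```bash
cat > kin.py <<'E'
import numpy as np
from scipy.optimize import least_squares
L=.303
data=[([1.188,.2414,.0039,1.3352,0,1.571],[.1866,.4633,.2305]),([.237,-.347,-.669,.81,-.295,.553],[.3832,.002,.2338]),([.211,.323,-1.052,-.603,-1.053,.693],[.4668,-.1696,.1507])]
def fk(q,x):
    h,L1,c1,L2,c2,L,r0=x;a,b=q[1]+c1,q[1]-q[2]+c2;P=q[1]-q[2]+q[3]
    r=r0+L1*np.sin(a)+L2*np.cos(b);z=h+L1*np.cos(a)-L2*np.sin(b)
    r+=L*np.cos(P)*np.cos(q[4]);z-=L*np.sin(P)*np.cos(q[4]);t=L*np.sin(q[4])
    c,s=np.cos(q[0]),np.sin(q[0]);return np.array([c*r-s*t,s*r+c*t,z])
s=least_squares(lambda x:np.r_[np.concatenate([fk(q,x)-p for q,p in data])*1000,(x-[.2,.3,0,.3,0,.3,0])*.1],[.2,.3,0,.3,0,.3,0])
X=s.x;print(X.round(3),s.cost)
lo=np.array([-2.72,-1.05,-1.09,-1.99,-1.42]);hi=np.array([2.72,1.87,1.28,2.15,1.44])
def ik(t,z):
    def f(q):
        P=q[1]-q[2]+q[3];c,s_=np.cos(q[0]),np.sin(q[0]);v=[np.cos(P)*np.cos(q[4]),np.sin(q[4])]
        d=np.array([c*v[0]-s_*v[1],s_*v[0]+c*v[1],-np.sin(P)*np.cos(q[4])])
        return np.r_[(fk(q,X)-t)*10,d-z]
    return min((least_squares(f,q0,bounds=(lo,hi)) for q0 in([0,.3,-.5,0,0],[0,.8,-.9,.5,0],[0,.3,-.2,1.3,0])),key=lambda r:r.cost)
if __name__=='__main__':
    from h import pose
    for n,a in dict(pick=(-55.5,20,1,[.553,-.301,.042]),prepick=(-55.5,20,1,[.502,-.227,.07]),pp30=(-55.5,30,1,[.502,-.227,.07]),lay=(0,70,1,[.43,.03,.03]),regrip=(0,105,1,[.43,.03,.03]),place=(17,15,1,[.592,.218,.057]),place107=(17-90,15,1,[.592,.218,.057]),place25=(17,25,1,[.592,.218,.057])).items():
        R,t=pose(*a);r=ik(t,R[:,2]);print(n,r.x.round(3),'err',round(float(np.sqrt(2*r.cost)),4))
E
python3 kin.py
```

```text
[ 0.16   0.425  0.01   0.322 -0.12   0.303  0.074] 0.01512149212120999
pick [-0.199  0.779 -0.806 -1.116 -0.713] err 0.0
prepick [-0.019  0.674 -0.992 -1.108 -0.869] err 0.0
pp30 [-0.066  0.523 -0.939 -0.712 -0.747] err 0.0
lay [ 0.09   0.216 -0.939  0.068 -0.031] err 0.0
regrip [ 0.06   0.489 -0.42   0.923  0.015] err 0.0
place [ 0.396  0.805 -0.968 -1.51  -0.096] err 0.0
place107 [ 0.754  1.12   0.287  1.763 -1.048] err 0.0
place25 [ 0.392  0.646 -0.919 -1.127 -0.086] err 0.0
```

arm_command:
  increments:
    - {"dx":1.5,"dy":0,"dz":3,"wx":0,"wy":0,"wz":0,"grip":8.5}
    - {"dx":3,"dy":0,"dz":6,"wx":0,"wy":0,"wz":0,"grip":8.5}
    - {"dx":4.5,"dy":-0.2,"dz":9,"wx":0,"wy":0,"wz":0,"grip":8.5}
    - {"dx":5,"dy":-0.3,"dz":10.8,"wx":0,"wy":0,"wz":0,"grip":8.5}
    - {"dx":5,"dy":-0.3,"dz":10.8,"wx":0,"wy":0,"wz":0,"grip":8.5}
    - {"dx":5,"dy":-0.3,"dz":10.8,"wx":0,"wy":0,"wz":0,"grip":8.5}

```text
clock: 2.6
eef_pos: [0.512, -0.242, 0.0707]
tool_rot: [0.382, 0.725, -0.268, 0.507]
ft_force: [0.4, -0.3, 0.4]
grip_width: 0.0849
grasp_force: 0.0
```

Run:
```python
from h import *
o=st()
H=np.array([np.cos(D(-55.5)),np.sin(D(-55.5)),0])
g=np.array([.556,-.3055,.042])-.005*H
inc(*pose(-55.5,20,1,g-.05*H));inc(*pose(-55.5,20,1,g))
a=grab('top')[0][160:280,270:430];b=grab('side')[0][100:220,230:390]
cv2.imwrite('pics/pre.png',cv2.resize(np.hstack([a,b]),(800,300),interpolation=cv2.INTER_CUBIC)[...,::-1])
```

```text
t 2.6 q [-0.019  0.705 -1.025 -1.168 -0.872  0.448] p [ 0.512  -0.242   0.0707] F [ 0.4 -0.3  0.4] w 0.0849 0.0
d [1.93 0.05 4.97] w [-0.003 -0.001  0.001] rows>= 2
d [0.22 0.06 9.67] w [-0.003 -0.001  0.001] rows>= 2
```

View pics/pre.png

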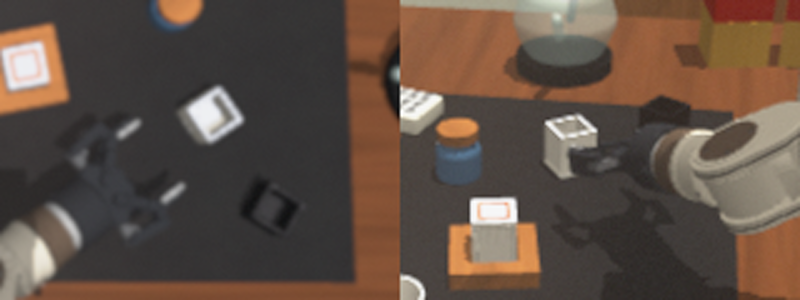

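The fingers sit at crop (130,127) and (172,192) and line up on the cup at (212,115), with the path clear. Closing in.

arm_command:
  increments:
    - {"dx":1,"dy":0,"dz":2.5,"wx":0,"wy":0,"wz":0,"grip":8.5}
    - {"dx":1.9,"dy":0,"dz":5,"wx":0,"wy":0,"wz":0,"grip":8.5}
    - {"dx":1.2,"dy":0,"dz":7,"wx":0,"wy":0,"wz":0,"grip":8.5}
    - {"dx":0.6,"dy":0,"dz":8.8,"wx":0,"wy":0,"wz":0,"grip":8.5}
    - {"dx":0.2,"dy":0,"dz":9.7,"wx":0,"wy":0,"wz":0,"grip":8.5}
    - {"dx":0.2,"dy":0,"dz":9.7,"wx":0,"wy":0,"wz":0,"grip":8.5}
    - {"dx":0.2,"dy":0,"dz":9.7,"wx":0,"wy":0,"wz":0,"grip":8.5}
    - {"dx":0.2,"dy":0,"dz":9.7,"wx":0,"wy":0,"wz":0,"grip":7.5}
    - {"dx":0.2,"dy":0,"dz":9.7,"wx":0,"wy":0,"wz":0,"grip":6.5}
    - {"dx":0.2,"dy":0,"dz":9.7,"wx":0,"wy":0,"wz":0,"grip":5.5}

```text
clock: 3.7
eef_pos: [0.5629, -0.3158, 0.0348]
tool_rot: [0.381, 0.725, -0.268, 0.507]
ft_force: [-0.2, 0.2, 0.2]
grip_width: 0.055
grasp_force: 0.0
```

arm_command:
  increments:
    - {"dx":0,"dy":0,"dz":0,"wx":0,"wy":0,"wz":0,"grip":5.2}
    - {"dx":0,"dy":0,"dz":0,"wx":0,"wy":0,"wz":0,"grip":4.9}
    - {"dx":0,"dy":0,"dz":0,"wx":0,"wy":0,"wz":0,"grip":4.5}
    - {"dx":0,"dy":0,"dz":0,"wx":0,"wy":0,"wz":0,"grip":4}
    - {"dx":0,"dy":0,"dz":0,"wx":0,"wy":0,"wz":0,"grip":4}
    - {"dx":0,"dy":0,"dz":0,"wx":0,"wy":0,"wz":0,"grip":4}

```text
clock: 4.3
eef_pos: [0.5631, -0.3164, 0.0349]
tool_rot: [0.382, 0.725, -0.268, 0.507]
ft_force: [0.4, 0.5, 0.5]
grip_width: 0.0493
grasp_force: 61.7
```

Run:
```python
from h import *
o=st();R=Ro.from_quat(o['tool_rot']).as_matrix();print(R.round(3),o['eef_pos']-.019*R[:,2])
```

```text
t 4.3 q [-0.199  0.829 -0.874 -1.233 -0.715  0.32 ] p [ 0.5631 -0.3164  0.0349] F [0.4 0.5 0.5] w 0.0493 61.7
[[-0.195  0.825  0.53 ]
 [ 0.282  0.565 -0.776]
 [-0.939 -0.002 -0.343]] [ 0.55301058 -0.30163779  0.04139244]
```

arm_command:
  increments:
    - {"dx":-1,"dy":0,"dz":-0.4,"wx":0,"wy":0,"wz":0,"grip":4}
    - {"dx":-3,"dy":0,"dz":-1.1,"wx":0,"wy":0,"wz":0,"grip":4}
    - {"dx":-6,"dy":0,"dz":-2.2,"wx":0,"wy":0,"wz":0,"grip":4}
    - {"dx":-9,"dy":0,"dz":-3.3,"wx":0,"wy":0,"wz":0,"grip":4}
    - {"dx":-12,"dy":0,"dz":-4.5,"wx":0,"wy":0,"wz":0,"grip":4}
    - {"dx":-14,"dy":0,"dz":-5,"wx":0,"wy":0,"wz":0,"grip":4}
    - {"dx":-14,"dy":0,"dz":-5,"wx":0,"wy":0,"wz":0,"grip":4}
    - {"dx":-14,"dy":0,"dz":-5,"wx":0,"wy":0,"wz":0,"grip":4}

```text
clock: 5.1
eef_pos: [0.5636, -0.317, 0.1836]
tool_rot: [0.382, 0.725, -0.268, 0.507]
ft_force: [-0.4, -0.6, -1.0]
grip_width: 0.0492
grasp_force: 62.0
```

Run:
```python
from h import *
o=st();inc(*pose(-5,45,1,[.43,0.0,.2]))
```

```text
t 5.1 q [-0.2    0.377 -0.852 -0.758 -0.714  0.32 ] p [ 0.5636 -0.317   0.1836] F [-0.4 -0.6 -1. ] w 0.0492 62.0
d [ 10.96   7.92 -30.97] w [-0.751  0.406 -0.477] rows>= 7
```

arm_command:
  increments:
    - {"dx":1,"dy":1,"dz":-4,"wx":-0.1,"wy":0.05,"wz":-0.06,"grip":4}
    - {"dx":2.5,"dy":2,"dz":-8,"wx":-0.2,"wy":0.1,"wz":-0.12,"grip":4}
    - {"dx":4,"dy":3,"dz":-12,"wx":-0.3,"wy":0.16,"wz":-0.18,"grip":4}
    - {"dx":5.5,"dy":4,"dz":-16,"wx":-0.4,"wy":0.22,"wz":-0.25,"grip":4}
    - {"dx":7,"dy":5,"dz":-20,"wx":-0.5,"wy":0.27,"wz":-0.32,"grip":4}
    - {"dx":8.5,"dy":6,"dz":-24,"wx":-0.6,"wy":0.32,"wz":-0.38,"grip":4}
    - {"dx":10,"dy":7,"dz":-28,"wx":-0.7,"wy":0.38,"wz":-0.44,"grip":4}
    - {"dx":11,"dy":8,"dz":-31,"wx":-0.75,"wy":0.4,"wz":-0.48,"grip":4}
    - {"dx":11,"dy":8,"dz":-31,"wx":-0.75,"wy":0.4,"wz":-0.48,"grip":4}
    - {"dx":11,"dy":8,"dz":-31,"wx":-0.75,"wy":0.4,"wz":-0.48,"grip":4}

```text
clock: 6.1
eef_pos: [0.4435, -0.0002, 0.1846]
tool_rot: [0.039, 0.923, -0.019, 0.383]
ft_force: [-0.2, -0.0, -1.7]
grip_width: 0.0495
grasp_force: 63.0
```

arm_command:
  increments:
    - {"dx":0,"dy":0,"dz":0,"wx":0,"wy":0,"wz":-0.12,"grip":4}
    - {"dx":0,"dy":0,"dz":0,"wx":0,"wy":0,"wz":-0.25,"grip":4}
    - {"dx":0,"dy":0,"dz":0,"wx":0,"wy":0,"wz":-0.25,"grip":4}

```text
clock: 6.4
eef_pos: [0.4436, -0.0012, 0.1844]
tool_rot: [-0.076, 0.921, -0.067, 0.377]
ft_force: [-0.4, -0.0, -1.3]
grip_width: 0.0496
grasp_force: 63.0
```

Run:
```python
from h import *
o=st();inc(*pose(-5,45,-1,[.43,0.0,.2]))
```

```text
t 6.4 q [ 0.083 -0.31  -0.988  0.114 -0.126 -0.132] p [ 0.4436 -0.0012  0.1844] F [-0.4 -0.  -1.3] w 0.0496 63.0
d [-0.13 -0.03 -0.17] w [ 0.    -0.008 -2.888] rows>= 20
```

wz negative lowers j6, as wanted. I'll roll the rest in that direction.

arm_command:
  increments:
    - {"dx":0,"dy":0,"dz":0,"wx":0,"wy":0,"wz":-0.15,"grip":4}
    - {"dx":0,"dy":0,"dz":0,"wx":0,"wy":0,"wz":-0.3,"grip":4}
    - {"dx":0,"dy":0,"dz":0,"wx":0,"wy":0,"wz":-0.45,"grip":4}
    - {"dx":0,"dy":0,"dz":0,"wx":0,"wy":0,"wz":-0.6,"grip":4}
    - {"dx":0,"dy":0,"dz":0,"wx":0,"wy":0,"wz":-0.75,"grip":4}
    - {"dx":0,"dy":0,"dz":0,"wx":0,"wy":0,"wz":-0.9,"grip":4}
    - {"dx":0,"dy":0,"dz":0,"wx":0,"wy":0,"wz":-1.05,"grip":4}
    - {"dx":0,"dy":0,"dz":0,"wx":0,"wy":0,"wz":-1.2,"grip":4}
    - {"dx":0,"dy":0,"dz":0,"wx":0,"wy":0,"wz":-1.35,"grip":4}
    - {"dx":0,"dy":0,"dz":0,"wx":0,"wy":0,"wz":-1.5,"grip":4}

```text
clock: 7.4
eef_pos: [0.4438, -0.0011, 0.185]
tool_rot: [0.684, -0.621, 0.307, -0.23]
ft_force: [-0.2, 0.2, -1.4]
grip_width: 0.0491
grasp_force: 62.9
```

arm_command:
  increments:
    - {"dx":0,"dy":0,"dz":0,"wx":0,"wy":0,"wz":-0.15,"grip":4}
    - {"dx":0,"dy":0,"dz":0,"wx":0,"wy":0,"wz":-0.3,"grip":4}
    - {"dx":0,"dy":0,"dz":0,"wx":0,"wy":0,"wz":-0.45,"grip":4}
    - {"dx":0,"dy":0,"dz":0,"wx":0,"wy":0,"wz":-0.6,"grip":4}
    - {"dx":0,"dy":0,"dz":0,"wx":0,"wy":0,"wz":-0.75,"grip":4}
    - {"dx":0,"dy":0,"dz":0,"wx":0,"wy":0,"wz":-0.9,"grip":4}
    - {"dx":0,"dy":0,"dz":0,"wx":0,"wy":0,"wz":-1.05,"grip":4}
    - {"dx":0,"dy":0,"dz":0,"wx":0,"wy":0,"wz":-1.2,"grip":4}
    - {"dx":0,"dy":0,"dz":0,"wx":0,"wy":0,"wz":-1.38,"grip":4}
    - {"dx":0,"dy":0,"dz":0,"wx":0,"wy":0,"wz":-1.38,"grip":4}

```text
clock: 8.4
eef_pos: [0.4438, -0.001, 0.1851]
tool_rot: [0.922, -0.045, 0.383, 0.017]
ft_force: [0.4, 0.2, -1.6]
grip_width: 0.0494
grasp_force: 62.9
```

Run:
```python
from h import *
o=st();inc(*pose(-5,70,-1,[.43,0.02,.075]));inc(*pose(-5,70,-1,[.43,0.02,.035]))
```

```text
t 8.4 q [ 0.083 -0.311 -0.988  0.115 -0.125 -3.012] p [ 0.4438 -0.001   0.1851] F [ 0.4  0.2 -1.6] w 0.0494 62.9
d [-9.72 -1.93  8.38] w [ 0.003 -0.438 -0.01 ] rows>= 3
d [-12.55  -1.92  11.2 ] w [ 0.003 -0.438 -0.01 ] rows>= 4
```

arm_command:
  increments:
    - {"dx":-1.5,"dy":-0.3,"dz":1.3,"wx":0,"wy":-0.07,"wz":0,"grip":4}
    - {"dx":-3,"dy":-0.6,"dz":2.6,"wx":0,"wy":-0.14,"wz":0,"grip":4}
    - {"dx":-5,"dy":-1,"dz":4.3,"wx":0,"wy":-0.22,"wz":0,"grip":4}
    - {"dx":-7,"dy":-1.4,"dz":6,"wx":0,"wy":-0.31,"wz":0,"grip":4}
    - {"dx":-9,"dy":-1.8,"dz":7.7,"wx":0,"wy":-0.4,"wz":0,"grip":4}
    - {"dx":-9.7,"dy":-1.9,"dz":8.4,"wx":0,"wy":-0.438,"wz":-0.01,"grip":4}
    - {"dx":-9.7,"dy":-1.9,"dz":8.4,"wx":0,"wy":-0.438,"wz":-0.01,"grip":4}
    - {"dx":-9.7,"dy":-1.9,"dz":8.4,"wx":0,"wy":-0.438,"wz":-0.01,"grip":4}

```text
clock: 9.2
eef_pos: [0.4372, 0.0194, 0.0578]
tool_rot: [0.984, -0.044, 0.174, 0.009]
ft_force: [-0.6, 0.1, -2.0]
grip_width: 0.0494
grasp_force: 62.8
```

Run:
```python
from h import *
o=st();inc(*pose(-5,70,-1,[.43,0.02,.035]))
im,d,c=grab('side');P=pts(d,c);b=im[120:260,200:390]
a=grab('top')[0][180:270,190:310]
cv2.imwrite('pics/lay.png',np.hstack([cv2.resize(x,(400,300),interpolation=cv2.INTER_CUBIC) for x in(a,b)])[...,::-1])
```

```text
t 9.2 q [ 0.088  0.085 -0.785  0.355 -0.063 -2.976] p [0.4372 0.0194 0.0578] F [-0.6  0.1 -2. ] w 0.0494 62.8
d [-1.46 -0.01  3.79] w [ 0.003 -0.002 -0.001] rows>= 1
```

View pics/lay.png

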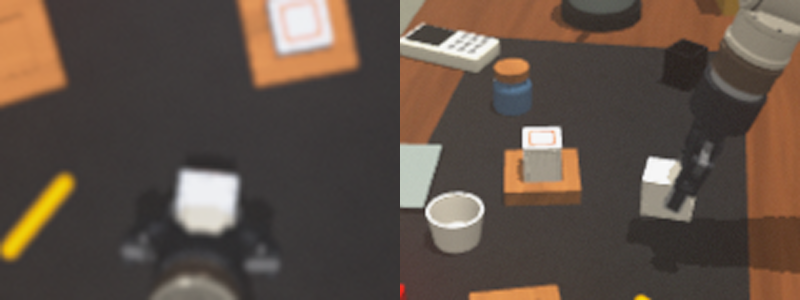

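The cup is held level: the top crop shows it at (205,195) and the side crop at (668,190), mouth toward the robot. Lowering it.

arm_command:
  increments:
    - {"dx":-0.3,"dy":0,"dz":0.9,"wx":0,"wy":0,"wz":0,"grip":4}
    - {"dx":-0.7,"dy":0,"dz":1.9,"wx":0,"wy":0,"wz":0,"grip":4}
    - {"dx":-1,"dy":0,"dz":2.8,"wx":0,"wy":0,"wz":0,"grip":4}
    - {"dx":-1.3,"dy":0,"dz":3.5,"wx":0,"wy":0,"wz":0,"grip":4}
    - {"dx":-1.4,"dy":0,"dz":3.8,"wx":0,"wy":0,"wz":0,"grip":4}
    - {"dx":-1.4,"dy":0,"dz":3.8,"wx":0,"wy":0,"wz":0,"grip":4}
    - {"dx":-1.4,"dy":0,"dz":3.8,"wx":0,"wy":0,"wz":0,"grip":4}

```text
clock: 10.0
eef_pos: [0.4375, 0.0196, 0.0182]
tool_rot: [0.984, -0.042, 0.175, 0.009]
ft_force: [-0.5, 0.4, -1.5]
grip_width: 0.0492
grasp_force: 62.8
```

arm_command:
  increments:
    - {"dx":-0.05,"dy":0,"dz":0.14,"wx":0,"wy":0,"wz":0,"grip":4}
    - {"dx":-0.1,"dy":0,"dz":0.28,"wx":0,"wy":0,"wz":0,"grip":4}
    - {"dx":-0.1,"dy":0,"dz":0.28,"wx":0,"wy":0,"wz":0,"grip":4}

```text
clock: 10.3
eef_pos: [0.4373, 0.0196, 0.0148]
tool_rot: [0.984, -0.042, 0.174, 0.009]
ft_force: [-0.1, -0.2, -1.4]
grip_width: 0.0494
grasp_force: 62.8
```

Now in 1 mm steps.

arm_command:
  increments:
    - {"dx":-0.03,"dy":0,"dz":0.09,"wx":0,"wy":0,"wz":0,"grip":4}
    - {"dx":-0.03,"dy":0,"dz":0.09,"wx":0,"wy":0,"wz":0,"grip":4}

```text
clock: 10.5
eef_pos: [0.4373, 0.0196, 0.0138]
tool_rot: [0.984, -0.042, 0.174, 0.009]
ft_force: [0.8, -0.8, -1.4]
grip_width: 0.0493
grasp_force: 62.8
```

arm_command:
  increments:
    - {"dx":-0.03,"dy":0,"dz":0.09,"wx":0,"wy":0,"wz":0,"grip":4}
    - {"dx":-0.03,"dy":0,"dz":0.09,"wx":0,"wy":0,"wz":0,"grip":4}

```text
clock: 10.7
eef_pos: [0.4375, 0.0196, 0.0133]
tool_rot: [0.984, -0.042, 0.175, 0.009]
ft_force: [-2.8, -0.1, 4.1]
grip_width: 0.0491
grasp_force: 63.4
```

arm_command:
  increments:
    - {"dx":-0.03,"dy":0,"dz":0.09,"wx":0,"wy":0,"wz":0,"grip":4}
    - {"dx":-0.03,"dy":0,"dz":0.09,"wx":0,"wy":0,"wz":0,"grip":4}

```text
clock: 10.9
eef_pos: [0.4375, 0.0196, 0.0132]
tool_rot: [0.984, -0.042, 0.175, 0.009]
ft_force: [-9.8, -0.9, 19.4]
grip_width: 0.0494
grasp_force: 65.5
```

arm_command:
  increments:
    - {"dx":0.05,"dy":0,"dz":-0.15,"wx":0,"wy":0,"wz":0,"grip":4}
    - {"dx":0.05,"dy":0,"dz":-0.15,"wx":0,"wy":0,"wz":0,"grip":4.9}
    - {"dx":0.05,"dy":0,"dz":-0.15,"wx":0,"wy":0,"wz":0,"grip":5.2}
    - {"dx":0.05,"dy":0,"dz":-0.15,"wx":0,"wy":0,"wz":0,"grip":6}
    - {"dx":0.05,"dy":0,"dz":-0.15,"wx":0,"wy":0,"wz":0,"grip":7.5}
    - {"dx":0.05,"dy":0,"dz":-0.15,"wx":0,"wy":0,"wz":0,"grip":8.5}
    - {"dx":0.05,"dy":0,"dz":-0.15,"wx":0,"wy":0,"wz":0,"grip":8.5}
    - {"dx":0.05,"dy":0,"dz":-0.15,"wx":0,"wy":0,"wz":0,"grip":8.5}
    - {"dx":0.05,"dy":0,"dz":-0.15,"wx":0,"wy":0,"wz":0,"grip":8.5}

```text
clock: 11.8
eef_pos: [0.4373, 0.0196, 0.0136]
tool_rot: [0.984, -0.042, 0.174, 0.009]
ft_force: [0.2, -0.0, 0.3]
grip_width: 0.085
grasp_force: 0.0
```

arm_command:
  increments:
    - {"dx":0,"dy":0,"dz":-2,"wx":0,"wy":0,"wz":0,"grip":8.5}
    - {"dx":0,"dy":0,"dz":-5,"wx":0,"wy":0,"wz":0,"grip":8.5}
    - {"dx":0,"dy":0,"dz":-8,"wx":0,"wy":0,"wz":0,"grip":8.5}
    - {"dx":0,"dy":0,"dz":-10,"wx":0,"wy":0,"wz":0,"grip":8.5}
    - {"dx":0,"dy":0,"dz":-10,"wx":0,"wy":0,"wz":0,"grip":8.5}
    - {"dx":0,"dy":0,"dz":-10,"wx":0,"wy":0,"wz":0,"grip":8.5}

```text
clock: 12.4
eef_pos: [0.4034, 0.0228, 0.1077]
tool_rot: [0.984, -0.042, 0.175, 0.009]
ft_force: [-0.4, -1.0, -1.4]
grip_width: 0.0851
grasp_force: 0.0
```

Run:
```python
from h import *
o=st()
H=np.array([np.cos(D(-5)),np.sin(D(-5)),0]);tz=pose(-5,70,1,[0,0,0])[0][:,2]
g=np.array([.4375,.0196,.0133])-.019*tz;base=g+.0414*H;print('grasp',g,'base',base)
np.save('base.npy',base)
g2=base-.015*H;g2[2]=.030;print('g2',g2)
inc(*pose(-5,105,-1,g2+[0,0,.07]))
for n in('top','side'):
    im,d,c=grab(n);P=pts(d,c)
    m=(d>.3)&(P[...,2]>.04)&(P[...,2]<.065)&(P[...,0]>.36)&(P[...,0]<.52)&(abs(P[...,1])<.08)
    q=P[m];r=cv2.minAreaRect(q[:,:2].astype(np.float32)*1000);print(n,len(q),r,np.percentile(q[:,2],[5,50,95]).round(3))
```

```text
t 12.4 q [ 0.109 -0.08  -0.775  0.53  -0.069 -2.959] p [0.4034 0.0228 0.1077] F [-0.4 -1.  -1.4] w 0.0851 0.0
grasp [0.43102635 0.02016637 0.03115416] base [0.47226881 0.01655812 0.03115416]
g2 [0.45732589 0.01786546 0.03      ]
d [3.72 0.02 4.15] w [ 0.002 -0.615  0.001] rows>= 5
top 311 ((442.09033203125, 18.667985916137695), (49.92467498779297, 60.311180114746094), 85.08792114257812) [0.047 0.05  0.054]
side 327 ((444.44659423828125, 22.45804214477539), (56.5640983581543, 60.90614700317383), 83.04450225830078) [0.043 0.049 0.051]
```

arm_command:
  increments:
    - {"dx":0.7,"dy":0,"dz":0.5,"wx":0,"wy":-0.12,"wz":0,"grip":8.5}
    - {"dx":1.5,"dy":0,"dz":1.2,"wx":0,"wy":-0.25,"wz":0,"grip":8.5}
    - {"dx":2.2,"dy":0,"dz":2,"wx":0,"wy":-0.38,"wz":0,"grip":8.5}
    - {"dx":3,"dy":0,"dz":3,"wx":0,"wy":-0.5,"wz":0,"grip":8.5}
    - {"dx":3.7,"dy":0,"dz":4.1,"wx":0,"wy":-0.615,"wz":0,"grip":8.5}
    - {"dx":3.7,"dy":0,"dz":4.1,"wx":0,"wy":-0.615,"wz":0,"grip":8.5}
    - {"dx":3.7,"dy":0,"dz":4.1,"wx":0,"wy":-0.615,"wz":0,"grip":8.5}

```text
clock: 13.2
eef_pos: [0.4507, 0.0183, 0.0782]
tool_rot: [0.99, -0.043, -0.135, -0.004]
ft_force: [-0.6, -0.3, -1.0]
grip_width: 0.0853
grasp_force: 0.0
```

Run:
```python
from h import *
o=st();inc(*pose(-5,105,-1,[.4573,.0179,.030]))
```

```text
t 13.2 q [ 0.023  0.481 -0.105  1.254  0.026 -3.035] p [0.4507 0.0183 0.0782] F [-0.6 -0.3 -1. ] w 0.0853 0.0
d [ 1.94 -0.04  6.37] w [ 0.003  0.008 -0.001] rows>= 2
```

arm_command:
  increments:
    - {"dx":0.5,"dy":0,"dz":1.5,"wx":0,"wy":0.008,"wz":0,"grip":8.5}
    - {"dx":1,"dy":0,"dz":3.2,"wx":0,"wy":0.008,"wz":0,"grip":8.5}
    - {"dx":1.6,"dy":0,"dz":5.2,"wx":0,"wy":0.008,"wz":0,"grip":8.5}
    - {"dx":1.9,"dy":0,"dz":6.3,"wx":0,"wy":0.008,"wz":0,"grip":8.5}
    - {"dx":1.9,"dy":0,"dz":6.3,"wx":0,"wy":0.008,"wz":0,"grip":8.5}
    - {"dx":1.9,"dy":0,"dz":6.3,"wx":0,"wy":0.008,"wz":0,"grip":7.5}
    - {"dx":1.9,"dy":0,"dz":6.3,"wx":0,"wy":0.008,"wz":0,"grip":6}
    - {"dx":1.9,"dy":0,"dz":6.3,"wx":0,"wy":0.008,"wz":0,"grip":5.4}
    - {"dx":1.9,"dy":0,"dz":6.3,"wx":0,"wy":0.008,"wz":0,"grip":5.1}
    - {"dx":1.9,"dy":0,"dz":6.3,"wx":0,"wy":0.008,"wz":0,"grip":4.8}

```text
clock: 14.2
eef_pos: [0.4543, 0.0181, 0.0167]
tool_rot: [0.991, -0.043, -0.127, -0.004]
ft_force: [0.5, -1.1, 4.6]
grip_width: 0.0495
grasp_force: 62.5
```

arm_command:
  increments:
    - {"dx":0,"dy":0,"dz":0,"wx":0,"wy":0,"wz":0,"grip":4}
    - {"dx":0,"dy":0,"dz":0,"wx":0,"wy":0,"wz":0,"grip":4}
    - {"dx":0,"dy":0,"dz":0,"wx":0,"wy":0,"wz":0,"grip":4}
    - {"dx":0,"dy":0,"dz":0,"wx":0,"wy":0,"wz":0,"grip":4}

```text
clock: 14.6
eef_pos: [0.4543, 0.0181, 0.0167]
tool_rot: [0.991, -0.043, -0.127, -0.004]
ft_force: [0.7, -0.5, 6.1]
grip_width: 0.0492
grasp_force: 62.5
```

Run:
```python
from h import *
o=st();R=Ro.from_quat(o['tool_rot']).as_matrix();p=o['eef_pos'];print(R.round(3))
H=np.array([np.cos(D(-5)),np.sin(D(-5)),0])
base=np.load('base.npy').copy();base[2]=.025
u=-H;mouth=base+.06*u
np.savez('held.npz',m=R.T@(mouth-p),u=R.T@u)
print(R.T@(mouth-p),R.T@u)
g=p-.019*R[:,2];print(g)
inc(*pose(-5,105,-1,g+[0,0,.16]))
```

```text
t 14.6 q [ 0.023  0.549 -0.174  1.101  0.025 -3.035] p [0.4543 0.0181 0.0167] F [ 0.7 -0.5  6.1] w 0.0492 62.5
[[ 0.964 -0.086 -0.251]
 [-0.084 -0.996  0.019]
 [-0.252  0.002 -0.968]]
[-4.27106202e-02 -4.66638522e-06  2.53805577e-03] [-9.67837440e-01 -7.06101143e-04  2.51575420e-01]
[0.45907925 0.01776573 0.0351003 ]
d [ -4.04   0.03 -15.49] w [ 0.003 -0.007  0.   ] rows>= 4
```

arm_command:
  increments:
    - {"dx":-0.3,"dy":0,"dz":-1,"wx":0,"wy":0,"wz":0,"grip":4}
    - {"dx":-0.8,"dy":0,"dz":-3,"wx":0,"wy":0,"wz":0,"grip":4}
    - {"dx":-1.5,"dy":0,"dz":-6,"wx":0,"wy":0,"wz":0,"grip":4}
    - {"dx":-2.3,"dy":0,"dz":-9,"wx":0,"wy":0,"wz":0,"grip":4}
    - {"dx":-3,"dy":0,"dz":-12,"wx":0,"wy":0,"wz":0,"grip":4}
    - {"dx":-4,"dy":0,"dz":-15.5,"wx":0,"wy":0,"wz":0,"grip":4}
    - {"dx":-4,"dy":0,"dz":-15.5,"wx":0,"wy":0,"wz":0,"grip":4}
    - {"dx":-4,"dy":0,"dz":-15.5,"wx":0,"wy":0,"wz":0,"grip":4}

```text
clock: 15.4
eef_pos: [0.4546, 0.0186, 0.1767]
tool_rot: [0.991, -0.043, -0.126, -0.004]
ft_force: [0.5, 0.4, -2.2]
grip_width: 0.0493
grasp_force: 62.1
```

```bash
cat >> h.py <<'E'
def placepose(psi,mouth,b=None):
    """pose with held cup upside down, heading psi, mouth point at mouth; y sign -1"""
    h=np.load('held.npz');u=h['u']
    b=np.degrees(np.arctan2(u[2],-u[0])) if b is None else b
    R,_=pose(psi,b,-1,[0,0,0]);return R,np.array(mouth)-R@h['m']
E
python3 - <<'E'
from h import *
o=st()
R,t=placepose(5,[.48,.10,.16]);h=np.load('held.npz');print('u',R@h['u'],t);inc(R,t)
R,t=placepose(16.8,[.5914,.2184,.08]);print(t);inc(R,t)
E
```

```text
t 15.4 q [ 0.024  0.387  0.032  1.468  0.025 -3.034] p [0.4546 0.0186 0.1767] F [ 0.5  0.4 -2.2] w 0.0493 62.1
u [-6.15407696e-05  7.03414215e-04 -9.99999751e-01] [0.48825739 0.10071774 0.20197546]
d [ 1.92 -8.47 -3.13] w [ 0.1    1.566 -0.165] rows>= 11
[0.59933611 0.22079118 0.12197546]
d [ 13.63 -21.41   2.07] w [ 0.216  1.55  -0.362] rows>= 11
```

Run:
```python
from h import *
o=st();inc(*pose(16.8,104.6,-1,[.555,.2,.25]))
```

```text
t 15.4 q [ 0.024  0.387  0.032  1.468  0.025 -3.034] p [0.4546 0.0186 0.1767] F [ 0.5  0.4 -2.2] w 0.0493 62.1
d [  6.35 -18.75  -7.37] w [-0.093 -0.001 -0.368] rows>= 5
```

arm_command:
  increments:
    - {"dx":0.8,"dy":-2.5,"dz":-1.5,"wx":-0.01,"wy":0,"wz":-0.05,"grip":4}
    - {"dx":1.7,"dy":-5,"dz":-3,"wx":-0.025,"wy":0,"wz":-0.1,"grip":4}
    - {"dx":2.7,"dy":-8,"dz":-4.5,"wx":-0.04,"wy":0,"wz":-0.16,"grip":4}
    - {"dx":3.7,"dy":-11,"dz":-5.5,"wx":-0.055,"wy":0,"wz":-0.22,"grip":4}
    - {"dx":4.7,"dy":-14,"dz":-6.5,"wx":-0.07,"wy":0,"wz":-0.28,"grip":4}
    - {"dx":5.7,"dy":-17,"dz":-7.2,"wx":-0.085,"wy":0,"wz":-0.33,"grip":4}
    - {"dx":6.3,"dy":-18.7,"dz":-7.4,"wx":-0.09,"wy":0,"wz":-0.37,"grip":4}
    - {"dx":6.3,"dy":-18.7,"dz":-7.4,"wx":-0.09,"wy":0,"wz":-0.37,"grip":4}
    - {"dx":6.3,"dy":-18.7,"dz":-7.4,"wx":-0.09,"wy":0,"wz":-0.37,"grip":4}

```text
clock: 16.3
eef_pos: [0.5489, 0.198, 0.229]
tool_rot: [0.981, 0.146, -0.128, 0.017]
ft_force: [-0.8, 0.2, -1.0]
grip_width: 0.0493
grasp_force: 62.4
```

Run:
```python
from h import *
o=st();inc(*placepose(16.8,[.5914,.2184,.18]))
```

```text
t 16.3 q [ 0.339  0.644  0.586  1.772  0.014 -3.1  ] p [0.5489 0.198  0.229 ] F [-0.8  0.2 -1. ] w 0.0493 62.4
d [ 5.49 -0.72 -0.73] w [-4.000e-03  1.576e+00 -1.000e-03] rows>= 11
```

arm_command:
  increments:
    - {"dx":0.5,"dy":-0.1,"dz":-0.1,"wx":0,"wy":0.12,"wz":0,"grip":4}
    - {"dx":1,"dy":-0.1,"dz":-0.1,"wx":0,"wy":0.25,"wz":0,"grip":4}
    - {"dx":1.5,"dy":-0.2,"dz":-0.2,"wx":0,"wy":0.38,"wz":0,"grip":4}
    - {"dx":2,"dy":-0.3,"dz":-0.3,"wx":0,"wy":0.51,"wz":0,"grip":4}
    - {"dx":2.5,"dy":-0.3,"dz":-0.3,"wx":0,"wy":0.64,"wz":0,"grip":4}
    - {"dx":3,"dy":-0.4,"dz":-0.4,"wx":0,"wy":0.77,"wz":0,"grip":4}
    - {"dx":3.5,"dy":-0.5,"dz":-0.5,"wx":0,"wy":0.9,"wz":0,"grip":4}
    - {"dx":4,"dy":-0.6,"dz":-0.6,"wx":0,"wy":1.03,"wz":0,"grip":4}
    - {"dx":4.5,"dy":-0.7,"dz":-0.7,"wx":0,"wy":1.16,"wz":0,"grip":4}
    - {"dx":4.5,"dy":-0.7,"dz":-0.7,"wx":0,"wy":1.16,"wz":0,"grip":4}

```text
clock: 17.3
eef_pos: [0.5857, 0.2143, 0.2206]
tool_rot: [0.892, 0.13, 0.429, -0.064]
ft_force: [0.5, -0.4, -1.7]
grip_width: 0.0496
grasp_force: 62.3
```

Run:
```python
from h import *
o=st();inc(*placepose(16.8,[.5914,.2184,.12]))
```

```text
t 17.3 q [ 0.386  0.032 -0.717 -0.073 -0.071 -3.081] p [0.5857 0.2143 0.2206] F [ 0.5 -0.4 -1.7] w 0.0496 62.3
d [-3.65 -0.21  4.82] w [-0.     0.419 -0.003] rows>= 3
```

arm_command:
  increments:
    - {"dx":-0.8,"dy":0,"dz":1,"wx":0,"wy":0.1,"wz":0,"grip":4}
    - {"dx":-1.6,"dy":-0.1,"dz":2,"wx":0,"wy":0.2,"wz":0,"grip":4}
    - {"dx":-2.4,"dy":-0.1,"dz":3,"wx":0,"wy":0.3,"wz":0,"grip":4}
    - {"dx":-3.2,"dy":-0.2,"dz":4.2,"wx":0,"wy":0.4,"wz":0,"grip":4}
    - {"dx":-3.65,"dy":-0.2,"dz":4.8,"wx":0,"wy":0.42,"wz":0,"grip":4}
    - {"dx":-3.65,"dy":-0.2,"dz":4.8,"wx":0,"wy":0.42,"wz":0,"grip":4}
    - {"dx":-3.65,"dy":-0.2,"dz":4.8,"wx":0,"wy":0.42,"wz":0,"grip":4}

```text
clock: 18.0
eef_pos: [0.6024, 0.2219, 0.1603]
tool_rot: [0.785, 0.115, 0.603, -0.09]
ft_force: [-1.3, -0.7, -2.9]
grip_width: 0.0495
grasp_force: 62.4
```

```bash
cat > look.py <<'E'
from h import *
import sys
o=st();R=Ro.from_quat(o['tool_rot']).as_matrix();h=np.load('held.npz');m=R@h['m']+o['eef_pos'];u=R@h['u'];print('mouth',m.round(4),'u',u.round(3),'base',(m-.06*u).round(4))
inc(*placepose(16.8,[.5914,.2184,.03]))
zb=(m-.06*u)[2]
for n in('top','side'):
    im,d,c=grab(n);P=pts(d,c);hs=cv2.cvtColor(im,cv2.COLOR_RGB2HSV)
    k=(d>.3)&(abs(P[...,2]-zb)<.008)&(np.hypot(P[...,0]-m[0],P[...,1]-m[1])<.045)&(hs[...,1]<60)&(hs[...,2]>110)
    k=cv2.morphologyEx(k.astype(np.uint8),cv2.MORPH_OPEN,np.ones((3,3)))>0
    q=P[k];r=cv2.minAreaRect(q[:,:2].astype(np.float32)*1000);print(n,len(q),np.round(r[0],1),np.round(r[1],1),round(r[2],1))
    A=np.c_[q[:,:2]-q[:,:2].mean(0),np.ones(len(q))];print('  plane',np.linalg.lstsq(A,q[:,2],rcond=None)[0].round(3))
    q=P[(d>.3)&(abs(P[...,2]-.022)<.005)&(hs[...,0]<20)&(hs[...,1]>90)&(np.hypot(P[...,0]-.591,P[...,1]-.218)<.08)]
    r=cv2.minAreaRect(q[:,:2].astype(np.float32)*1000);print('  cradle',len(q),np.round(r[0],1),np.round(r[1],1),round(r[2],1))
    if n=='top': a=im[150:240,130:250]
    else: b=im[180:320,170:357]
cv2.imwrite(sys.argv[1],np.hstack([cv2.resize(x,(400,300),interpolation=cv2.INTER_CUBIC) for x in(a,b)])[...,::-1])
E
python3 look.py pics/pl1.png
```

```text
t 18.0 q [ 0.404  0.571 -1.059 -1.367 -0.107 -3.11 ] p [0.6024 0.2219 0.1603] F [-1.3 -0.7 -2.9] w 0.0495 62.4
mouth [0.5941 0.2196 0.1184] u [-0.007  0.001 -1.   ] base [0.5945 0.2195 0.1784]
d [-8.62  0.04  1.96] w [ 0.001  0.006 -0.003] rows>= 2
top 377 [592.8 220.4] [52.3 68.6] 18.0
  plane [-0.006 -0.013  0.178]
  cradle 282 [591.  217.7] [99.4 99.3] 17.4
side 387 [597.4 219.1] [51.8 71.8] 16.6
  plane [-0.012 -0.036  0.179]
  cradle 995 [593.2 222.3] [100. 104.] 17.4
```

View pics/pl1.png

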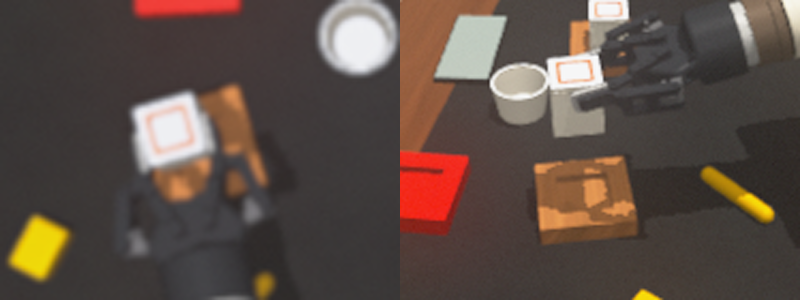

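The cup is upside down and level above the cradle: the top crop shows it at (170,130), and the side crop has its base on top at (575,72). Moving to just above the pocket.

arm_command:
  increments:
    - {"dx":-1.5,"dy":0,"dz":0.3,"wx":0,"wy":0,"wz":0,"grip":4}
    - {"dx":-3,"dy":0,"dz":0.7,"wx":0,"wy":0.003,"wz":0,"grip":4}
    - {"dx":-4.5,"dy":0,"dz":1,"wx":0,"wy":0.006,"wz":0,"grip":4}
    - {"dx":-6,"dy":0,"dz":1.4,"wx":0,"wy":0.006,"wz":0,"grip":4}
    - {"dx":-7.5,"dy":0,"dz":1.7,"wx":0,"wy":0.006,"wz":0,"grip":4}
    - {"dx":-8.3,"dy":0,"dz":1.9,"wx":0,"wy":0.006,"wz":0,"grip":4}
    - {"dx":-8.5,"dy":0,"dz":1.9,"wx":0,"wy":0.006,"wz":0,"grip":4}
    - {"dx":-8.5,"dy":0,"dz":1.9,"wx":0,"wy":0.006,"wz":0,"grip":4}

```text
clock: 18.9
eef_pos: [0.6036, 0.2242, 0.0836]
tool_rot: [0.778, 0.114, 0.612, -0.092]
ft_force: [0.3, 0.2, -0.9]
grip_width: 0.0491
grasp_force: 62.4
```

```bash
cat > meas.py <<'E'
from h import *
o=st();R=Ro.from_quat(o['tool_rot']).as_matrix();h=np.load('held.npz');m=R@h['m']+o['eef_pos'];u=R@h['u'];b=m-.06*u;print('mouth',m.round(4),'u',u.round(3),'heading',np.degrees(np.arctan2(R[1,2],R[0,2])))
a=D(17.1);H=np.array([np.cos(a),np.sin(a)]);T=np.array([-H[1],H[0]])
print('pred H,T',b[:2]@H,b[:2]@T,'cradle H,T',np.array([.5912,.2181])@H,np.array([.5912,.2181])@T)
im,d,c=grab('top');P=pts(d,c);hs=cv2.cvtColor(im,cv2.COLOR_RGB2HSV)
k=(d>.3)&(abs(P[...,2]-b[2])<.008)&(np.hypot(P[...,0]-b[0],P[...,1]-b[1])<.04)&(hs[...,1]<70)&(hs[...,2]>150)
q=P[k][:,:2];x,y=q@H,q@T
print('far edge H',[np.percentile(x[abs(y-b[:2]@T)<.02],p).round(4) for p in(1,99)],'T',[np.percentile(y[x>b[:2]@H+.005],p).round(4) for p in(1,99)],len(q))
e=np.column_stack([x,y]);f=[(yy,x[(abs(y-yy)<.003)].max()) for yy in b[:2]@T+np.arange(-.018,.019,.006)];f=np.array(f);print('edge slope deg',np.degrees(np.polyfit(f[:,0],f[:,1],1)[0]))
inc(*placepose(17.1,[.5912,.2181,.013]))
E
python3 meas.py
```

```text
t 18.9 q [ 0.407  0.904 -1.043 -1.708 -0.109 -3.111] p [0.6036 0.2242 0.0836] F [ 0.3  0.2 -0.9] w 0.0491 62.4
mouth [0.5963 0.2222 0.0415] u [ 0.015  0.01  -1.   ] heading 16.88566497179561
pred H,T 0.6342850485032111 0.03676295683220632 cradle H,T 0.6291950252819383 0.034621816250177684
far edge H [np.float64(0.6093), np.float64(0.6585)] T [np.float64(0.0115), np.float64(0.0601)] 320
edge slope deg -1.3683384910314222
d [-2.91  0.24  0.16] w [ 0.003 -0.017 -0.005] rows>= 1
```

arm_command:
  increments:
    - {"dx":-0.7,"dy":0.1,"dz":-0.1,"wx":0.003,"wy":-0.017,"wz":-0.005,"grip":4}
    - {"dx":-1.5,"dy":0.19,"dz":-0.2,"wx":0.003,"wy":-0.017,"wz":-0.005,"grip":4}
    - {"dx":-1.5,"dy":0.19,"dz":-0.2,"wx":0.003,"wy":-0.017,"wz":-0.005,"grip":4}
    - {"dx":-1.5,"dy":0.19,"dz":-0.2,"wx":0.003,"wy":-0.017,"wz":-0.005,"grip":4}
    - {"dx":-1.5,"dy":0.19,"dz":-0.2,"wx":0.003,"wy":-0.017,"wz":-0.005,"grip":4}

```text
clock: 19.45
eef_pos: [0.598, 0.2208, 0.0675]
tool_rot: [0.783, 0.118, 0.604, -0.091]
ft_force: [0.1, 0.2, -0.4]
grip_width: 0.0491
grasp_force: 62.4
```

```bash
python3 meas.py
```

```text
t 19.45 q [ 0.401  0.941 -1.049 -1.732 -0.099 -3.116] p [0.598  0.2208 0.0675] F [ 0.1  0.2 -0.4] w 0.0491 62.4
mouth [0.59   0.2184 0.0256] u [-0.003 -0.    -1.   ] heading 17.090832180631068
pred H,T 0.6282695047213641 0.03518981142185318 cradle H,T 0.6291950252819383 0.034621816250177684
far edge H [np.float64(0.6027), np.float64(0.6524)] T [np.float64(0.0099), np.float64(0.0584)] 311
edge slope deg 0.5911018574420528
d [-1.19  0.06  0.41] w [0.    0.002 0.   ] rows>= 1
```

arm_command:
  increments:
    - {"dx":0,"dy":0,"dz":0.14,"wx":0,"wy":0.002,"wz":0,"grip":4}
    - {"dx":-0.2,"dy":0,"dz":0.2,"wx":0,"wy":0.002,"wz":0,"grip":4}
    - {"dx":-0.4,"dy":0,"dz":0.26,"wx":0,"wy":0.002,"wz":0,"grip":4}
    - {"dx":-0.6,"dy":0,"dz":0.31,"wx":0,"wy":0.002,"wz":0,"grip":4}
    - {"dx":-0.6,"dy":0,"dz":0.31,"wx":0,"wy":0.002,"wz":0,"grip":4}

```text
clock: 20.0
eef_pos: [0.5992, 0.2212, 0.0599]
tool_rot: [0.783, 0.118, 0.604, -0.091]
ft_force: [-1.0, 0.1, -0.8]
grip_width: 0.0493
grasp_force: 62.4
```

```bash
python3 meas.py
```

```text
t 20.0 q [ 0.401  0.968 -1.04  -1.751 -0.099 -3.116] p [0.5992 0.2212 0.0599] F [-1.   0.1 -0.8] w 0.0493 62.4
mouth [0.5912 0.2187 0.0179] u [-0.002 -0.    -1.   ] heading 17.09044656069659
pred H,T 0.6294748272616308 0.03519819141738478 cradle H,T 0.6291950252819383 0.034621816250177684
far edge H [np.float64(0.6043), np.float64(0.6532)] T [np.float64(0.01), np.float64(0.0591)] 303
edge slope deg 1.8419113973291328
d [-0.49  0.06  0.11] w [0.    0.002 0.   ] rows>= 1
```

It is 4 mm into the pocket with no contact force. Continuing in small steps.

arm_command:
  increments:
    - {"dx":-0.1,"dy":0,"dz":0.03,"wx":0,"wy":0,"wz":0,"grip":4}
    - {"dx":-0.2,"dy":0,"dz":0.05,"wx":0,"wy":0,"wz":0,"grip":4}
    - {"dx":-0.35,"dy":0,"dz":0.09,"wx":0,"wy":0,"wz":0,"grip":4}
    - {"dx":-0.35,"dy":0,"dz":0.09,"wx":0,"wy":0,"wz":0,"grip":4}

```text
clock: 20.45
eef_pos: [0.5992, 0.2212, 0.0566]
tool_rot: [0.783, 0.118, 0.604, -0.091]
ft_force: [0.7, -0.4, -0.8]
grip_width: 0.0494
grasp_force: 62.4
```

arm_command:
  increments:
    - {"dx":-0.1,"dy":0,"dz":0.03,"wx":0,"wy":0,"wz":0,"grip":4}
    - {"dx":-0.1,"dy":0,"dz":0.03,"wx":0,"wy":0,"wz":0,"grip":4}

```text
clock: 20.65
eef_pos: [0.5993, 0.2212, 0.0557]
tool_rot: [0.783, 0.118, 0.604, -0.091]
ft_force: [0.3, 0.2, -1.5]
grip_width: 0.0495
grasp_force: 62.4
```

arm_command:
  increments:
    - {"dx":-0.1,"dy":0,"dz":0.03,"wx":0,"wy":0,"wz":0,"grip":4}
    - {"dx":-0.1,"dy":0,"dz":0.03,"wx":0,"wy":0,"wz":0,"grip":4}

```text
clock: 20.85
eef_pos: [0.5993, 0.2212, 0.0547]
tool_rot: [0.783, 0.118, 0.605, -0.091]
ft_force: [0.5, 0.1, 0.1]
grip_width: 0.0496
grasp_force: 62.4
```

arm_command:
  increments:
    - {"dx":-0.08,"dy":0,"dz":0.02,"wx":0,"wy":0,"wz":0,"grip":4}
    - {"dx":-0.08,"dy":0,"dz":0.02,"wx":0,"wy":0,"wz":0,"grip":4}

```text
clock: 21.05
eef_pos: [0.5994, 0.2213, 0.0543]
tool_rot: [0.782, 0.118, 0.605, -0.091]
ft_force: [-1.1, -0.3, -0.0]
grip_width: 0.0494
grasp_force: 62.6
```

arm_command:
  increments:
    - {"dx":-0.05,"dy":0,"dz":0.01,"wx":0,"wy":0,"wz":0,"grip":4}
    - {"dx":-0.05,"dy":0,"dz":0.01,"wx":0,"wy":0,"wz":0,"grip":4}

```text
clock: 21.25
eef_pos: [0.5995, 0.2213, 0.0543]
tool_rot: [0.782, 0.118, 0.605, -0.091]
ft_force: [-2.4, -0.4, 3.2]
grip_width: 0.0491
grasp_force: 62.7
```

It touches the floor of the pocket (rim at about 12 mm). Now I'll release and back off along the tool axis.

arm_command:
  increments:
    - {"dx":0.03,"dy":0,"dz":0,"wx":0,"wy":0,"wz":0,"grip":4.7}
    - {"dx":0.03,"dy":0,"dz":0,"wx":0,"wy":0,"wz":0,"grip":5}
    - {"dx":0.03,"dy":0,"dz":0,"wx":0,"wy":0,"wz":0,"grip":5.2}
    - {"dx":0.03,"dy":0,"dz":0,"wx":0,"wy":0,"wz":0,"grip":6}
    - {"dx":0.03,"dy":0,"dz":0,"wx":0,"wy":0,"wz":0,"grip":7}
    - {"dx":0.03,"dy":0,"dz":0,"wx":0,"wy":0,"wz":0,"grip":8}
    - {"dx":0.03,"dy":0,"dz":0,"wx":0,"wy":0,"wz":0,"grip":8}
    - {"dx":0.03,"dy":0,"dz":0,"wx":0,"wy":0,"wz":0,"grip":8}
    - {"dx":0.03,"dy":0,"dz":0,"wx":0,"wy":0,"wz":0,"grip":8}

```text
clock: 22.15
eef_pos: [0.5993, 0.2212, 0.0537]
tool_rot: [0.783, 0.118, 0.604, -0.091]
ft_force: [0.2, -0.4, 0.3]
grip_width: 0.08
grasp_force: 0.0
```

arm_command:
  increments:
    - {"dx":0.1,"dy":0,"dz":-1,"wx":0,"wy":0,"wz":0,"grip":8}
    - {"dx":0.3,"dy":0,"dz":-2.5,"wx":0,"wy":0,"wz":0,"grip":8}
    - {"dx":0.5,"dy":0,"dz":-4,"wx":0,"wy":0,"wz":0,"grip":8}
    - {"dx":1.2,"dy":0,"dz":-5.5,"wx":0,"wy":-0.04,"wz":0,"grip":8}
    - {"dx":2.2,"dy":0,"dz":-7,"wx":0,"wy":-0.1,"wz":0,"grip":8}
    - {"dx":4,"dy":0,"dz":-8,"wx":0,"wy":-0.2,"wz":0,"grip":8}
    - {"dx":6,"dy":0,"dz":-8,"wx":0,"wy":-0.3,"wz":0,"grip":8}
    - {"dx":6,"dy":0,"dz":-8,"wx":0,"wy":-0.3,"wz":0,"grip":8}
    - {"dx":6,"dy":0,"dz":-8,"wx":0,"wy":-0.3,"wz":0,"grip":8}

```text
clock: 23.05
eef_pos: [0.5383, 0.2024, 0.1349]
tool_rot: [0.864, 0.13, 0.481, -0.072]
ft_force: [0.1, 0.7, 1.3]
grip_width: 0.0798
grasp_force: 0.0
```

Run:
```python
from h import *
st()
for n in('top','side'):
    im,d,c=grab(n);P=pts(d,c);hs=cv2.cvtColor(im,cv2.COLOR_RGB2HSV)
    for nm,x,y in(('cup',.591,.218),('packed',.6145,-.069)):
        k=(d>.3)&(P[...,2]>.064)&(P[...,2]<.08)&(np.hypot(P[...,0]-x,P[...,1]-y)<.045)&(hs[...,1]<150)
        q=P[k];r=cv2.minAreaRect(q[:,:2].astype(np.float32)*1000);A=np.c_[q[:,:2]-q[:,:2].mean(0),np.ones(len(q))]
        print(n,nm,len(q),np.round(r[0],1),np.round(r[1],1),'plane',np.linalg.lstsq(A,q[:,2],rcond=None)[0].round(3))
    if n=='top': a=im[130:250,130:290]
    else: b=im[160:320,150:363]
cv2.imwrite('pics/end.png',np.hstack([cv2.resize(x,(400,300),interpolation=cv2.INTER_CUBIC) for x in(a,b)])[...,::-1])
```

```text
t 23.05 q [ 0.409  0.23  -1.052 -0.725 -0.094 -3.083] p [0.5383 0.2024 0.1349] F [0.1 0.7 1.3] w 0.0798 0.0
top cup 266 [591.5 218.1] [50.3 50.1] plane [0.012 0.014 0.072]
top packed 260 [614.4 -69.1] [50.  50.2] plane [-0.006 -0.006  0.072]
side cup 391 [593.4 221.9] [50.  53.1] plane [ 0.005 -0.038  0.071]
side packed 205 [617.5 -66.5] [48.1 59.3] plane [-0.008 -0.037  0.07 ]
```

View pics/end.png

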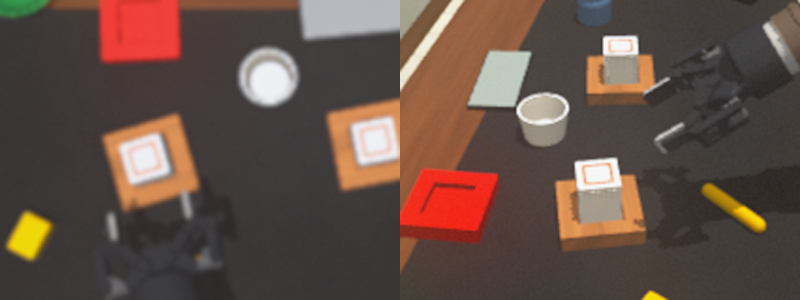

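The cup sits mouth down in the cradle (top crop (147,160), side crop (598,190)). Its top is 72 mm high and level, like the packed cup, and the gripper is clear.

```bash
python3 -c "
from h import *
print(job.job_done())"
```

```text
the job is handed in; nothing more can be done
None
```

The loose cup is now mouth down and fully home in the empty cradle, centred within about 1 mm and level with its top at 72 mm; it is released, the arm is clear, and the job was handed in at about 23 s with no verdict returned.

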